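# Open the touch-latch tea caddy

## Robot

A 6-joint arm with a two-finger parallel gripper is mounted at the origin on the work surface. World frame = base frame: x ahead of the robot, y to its left, z up, the work surface at z = 0. Lengths are in m, angles in rad, forces in N, time in s.
With the tool pointing down it reaches from about 0.375 to 0.925 m from the base axis. Payload 5.7 kg.
Tool frame: the origin (TCP) lies midway between the tips of the shut fingers; the grasp point (between the pads) lies 19 mm behind it; z points along the fingers, x is the direction in which the jaws open and shut, and the axes are right-handed (so a half turn about z gives the same grasp; the last joint's range is limited). The gripper opens to 88 mm and grips with 3 to 60 N. Pads are 20 mm wide; open, the fingers measure 115 mm over their backs; the gripper's body (75 mm by 178 mm) begins 61 mm behind the grasp point.
Start: joints at [-1.378, 0.359, 1.51, -0, 1.272, -0.115], TCP at [0.182, -0.572, 0.223] pointing down, gripper open.
Joint ranges: [-2.97, 2.97], [-1.01, 2.36], [0.21, 2.38], [-0.96, 4.11], [0.2, 2.71], [-2.98, 2.98]. Speed limits (rad/s): [2.39, 2.39, 3.14, 3.14, 3.14, 3.14].

## Interface

Orientations are given as a unit quaternion [x, y, z, w].
In Python, from bench import move_ptp, servo_line, goto_joints, move_gripper, sleep, inverse_kinematics, capture, PlanningError, close_job, spot_in, silhouettes, current_clock, current_joint_pos, current_qvel, current_joint_torque, current_position, current_orientation, current_force, current_torque, current_finger_gap gives the robot as it stands. Calls block until the motion is done:
- move_ptp(position, orientation): joint-space move of the TCP to a pose.
- servo_line(position, orientation=None, rate=0.15, contact_N=None): straight line of the TCP; orientation=None keeps the orientation; rate is the mean speed in m/s. With contact_N (N) it stops when the force on the tool has changed by that much, and returns True; else False.
- goto_joints(angles): joint-space move.
- move_gripper(opening): finger opening in m; the grip force is fixed at half the most; returns when the fingers have stopped.
- sleep(seconds).
- inverse_kinematics(position, orientation): joint angles nearest the present ones, or None.
- capture(name): name is "side" or "top" or "wrist"; returns a dict with "image" (384x512x3 uint8, blue, green, red), "range_z" (384x512 float32, m along the optical axis (not along the pixel's ray), 0 where there is no reading), "intrinsics" (3x3 intrinsics, pixels), "R" (3x3) and "t" (3): a world point X has camera coordinates R X + t. Camera axes: x right, y down, z forward; pixel columns grow to the right and rows downward; lengths in m; the calibration is good to about 2 mm. A picture is of the moment at which its call begins.
A pose or a line that the arm cannot do raises PlanningError and nothing moves.
- close_job(): hands the job in, once; it reports no verdict.
Trained networks look in the newest picture that a camera, given by its name, has taken for a name from the list of things; names that differ only in an ending like _2 or _b are one class to them, and where a whole thing is asked for, a point or a joint stands for the part that bears it (a point fixed in the world has none). Each returns a list of dicts, best first, with "conf" (0 to 1); they miss things now and then, are a little off and sometimes report something else, mostly with a low value. They report only what shows in the picture. A call takes as long as a camera call.
- spot_in(camera, query): "xy" ([column, row] in pixels, amid what is visible of it).
- silhouettes(camera, query): "region" (384x512 bool, what is visible of it) and "xy" ([column, row] in pixels, amid what is visible of it).
Readings, each from a call of its own:
- current_clock(): time.
- current_joint_pos(): joint angles.
- current_qvel(): joint speeds.
- current_joint_torque(): joint torques, N m.
- current_position(): TCP position.
- current_orientation(): TCP orientation.
- current_force(): force on the tool from outside, world axes, zero at the start.
- current_torque(): the same for the moment, N m.
- current_finger_gap(): finger opening in m.
Only numpy, scipy, OpenCV 4.12 (cv2) and the standard library are available. Lean on these libraries where they do the work, as an engineer would, in place of code of your own. Each camera call takes 0.05 s, during which the arm holds its last target.

## Task

Open the yellow-lidded tea caddy with the fingertips: press down on the dark pad at the front of its lid until the touch catch lets go, let the lid spring ajar, then push it from underneath up and over its hinge until it rests fully open, leaning back by itself. Do not grasp or lift anything; leave the white-lidded caddy shut and the mug, paper cup and jar where they stand.

Things in the scene. Friction and masses are not known exactly. Their poses are not given: they have to be found in the camera images.
- yellow_caddy: Open-topped aluminium caddy with a yellow lid, fixed to the counter; body 130 deep (its x) x 150 wide (its y) x 78 mm high, walls 5 mm, origin at the centre of its underside. Its +x axis points from the front (free) edge of the lid to the hinged back edge, level; its front faces the robot's side, turned up to about 23 degrees.
- yellow_lid (a joint): Angle of the yellow lid, rad: 0 = shut and latched (level, top 94 mm above the counter), growing as it opens upward about its back edge. The catch lets go when the lid's front is pushed down about 3.5 mm (joint -0.032, stop at -0.05); at the pad this takes 3 to 4 N. Once no longer pressed, a spring lifts the lid to about 0.45 and holds it there. The catch does not grip again.
- yellow_pad (a point): Centre of the dark round pad (26 mm across, flush) on the upper face of the yellow lid, 20 mm from the middle of its front edge and 115 mm from the hinge line; moves with the lid. When shut it is 94 mm above the counter.
- yellow_hinge (a point): Middle of the yellow lid's hinge line, level with the lid's underside when shut (86 mm above the counter, 65 mm behind the caddy's centre). Above ajar the lid (120 g) swings freely, under 1 N at its edge: before vertical (1.57) it falls back to ajar, past vertical it sinks slowly to the open stop at 1.85 and stays.
- yellow_edge (a point): Middle of the yellow lid's free front edge, at its underside, 135 mm from the hinge line; moves with the lid. The lid is 8 mm thick and 150 mm wide; a 22 mm catch leg hangs below it 110 mm from the hinge, 45 mm from the middle to the caddy's +y side; the middle underneath is clear. Ajar, this edge is about 143 mm above the counter.
- white_caddy: Open-topped aluminium caddy with a white lid, fixed to the counter; body 130 deep (its x) x 150 wide (its y) x 78 mm high, walls 5 mm, origin at the centre of its underside. Its +x axis points from the front (free) edge of the lid to the hinged back edge, level; its front faces the robot's side, turned up to about 23 degrees.
- white_lid (a joint): Angle of the white lid, rad: 0 = shut and latched (level, top 94 mm above the counter), growing as it opens upward about its back edge. Same catch as the yellow one: pushing the lid's front down 3.5 mm releases it, so keep off it.
- white_pad (a point): Centre of the dark round pad (26 mm across, flush) on the upper face of the white lid, 20 mm from the middle of its front edge and 115 mm from the hinge line; moves with the lid. When shut it is 94 mm above the counter.
- mug: Loose blue ceramic mug, 80 mm across, 90 mm high, 0.3 kg; origin at the centre of its underside. Leave alone.
- cup: Loose paper cup in a black holder, 84 mm across at the rim, 92 mm high; origin at the centre of its underside. Leave alone.
- jar: Loose amber glass jar with a steel cap, 64 mm across, 100 mm high; origin at the centre of its underside. Leave alone.

How it is judged:
By the outcome, as a careful person would: the job done as asked, in the order asked, and still so for the second after the job is handed in, with the robot touching nothing.
It also fails if it takes over 45 s, if anything falls off the work surface, if the arm or the gripper's body presses on something with over 40 N, if the wrist force passes 120 N, or if a joint passes its speed limit or range.

## Working session

There is one attempt and no reset: what is moved stays moved. The work goes in short steps, each a Python script; the robot and the scene stay as the last script left them, time stands still between calls to the robot, and variables do not carry over. Pictures are saved under pics/ and viewed, and the job is handed in when it is done.

```bash
mkdir -p pics
cat > h.py <<'E'
import numpy as np,cv2
from bench import *
def px2w(c,u,v,z=None):
    K,R,t=c["intrinsics"],c["R"],c["t"]
    K=np.array(K);R=np.array(R);t=np.array(t)
    d=R.T@np.linalg.inv(K)@np.array([u,v,1.]); o=-R.T@t
    if z is None: return o+d*c["range_z"][int(round(v)),int(round(u))]
    return o+d*(z-o[2])/d[2]
def cloud(c):
    K,R,t=map(np.array,(c["intrinsics"],c["R"],c["t"]))
    v,u=np.mgrid[:384,:512]
    P=np.stack([u,v,np.ones_like(u)],-1)@np.linalg.inv(K).T*c["range_z"][...,None]
    return (P-t)@R
E
python3 - <<'E'
from h import *
for n in("top","side"):
    c=capture(n);cv2.imwrite(f"pics/{n}0.png",c["image"])
    P=cloud(c)
    print(n,-c["R"].T@c["t"])
    for q in["yellow_caddy","yellow_lid","yellow_pad","yellow_hinge","yellow_edge","white_caddy","white_pad","mug","cup","jar"]:
        r=spot_in(n,q)[:2]
        print(q,[(np.round(x["xy"]),round(x["conf"],2),np.round(px2w(c,*x["xy"]),3)) for x in r])
    s=silhouettes(n,"yellow_lid")
    for x in s[:1]:
        m=x["region"]&(c["range_z"]>0);Q=P[m];Q=Q[abs(Q[:,2]-.094)<.006]
        if len(Q)>10: print(len(Q),Q.mean(0),cv2.minAreaRect((Q[:,:2]*1000).astype(np.float32)))
print(current_clock(),current_orientation())
E
```

```text
top [ 0.50538948 -0.01304431  1.40895287]
yellow_caddy [(array([294., 216.]), 0.89, array([ 0.571, -0.135,  0.095])), (array([388., 216.]), 0.21, array([ 0.583, -0.441,  0.061]))]
yellow_lid [(array([295., 219.]), 0.7, array([ 0.562, -0.137,  0.095]))]
yellow_pad [(array([296., 217.]), 0.65, array([ 0.57 , -0.141,  0.092]))]
yellow_hinge [(array([295., 220.]), 0.65, array([ 0.559, -0.137,  0.094]))]
yellow_edge [(array([293., 217.]), 0.93, array([ 0.568, -0.13 ,  0.098]))]
white_caddy [(array([186., 202.]), 0.73, array([0.607, 0.207, 0.089]))]
white_pad [(array([184., 203.]), 0.63, array([0.603, 0.213, 0.093]))]
mug [(array([121., 205.]), 0.61, array([0.598, 0.438, 0.008]))]
cup [(array([388., 215.]), 0.92, array([ 0.586, -0.44 ,  0.066]))]
jar [(array([249., 155.]), 0.72, array([0.763, 0.013, 0.097]))]
1973 [ 0.56794031 -0.13728909  0.09406305] ((567.879150390625, -137.61334228515625), (135.1553192138672, 150.32464599609375), 10.628908157348633)
side [0.34547084 1.02014052 0.95005067]
yellow_caddy [(array([294., 176.]), 0.56, array([ 0.554, -0.072,  0.09 ]))]
yellow_lid [(array([295
[... 361 characters left out ...]
3.]), 0.69, array([0.595, 0.258, 0.094]))]
white_pad [(array([252., 234.]), 0.75, array([0.609, 0.224, 0.094])), (array([234., 305.]), 0.56, array([0.579, 0.46 , 0.09 ]))]
mug [(array([233., 307.]), 0.64, array([0.582, 0.46 , 0.079])), (array([293., 166.]), 0.26, array([ 0.57, -0.13,  0.09]))]
cup [(array([306., 127.]), 0.67, array([ 0.583, -0.405,  0.084]))]
jar [(array([223., 191.]), 0.96, array([0.763, 0.046, 0.069])), (array([231., 304.]), 0.49, array([0.588, 0.458, 0.085]))]
1040 [ 0.5665825  -0.12931374  0.09227807] ((568.0078735351562, -133.01336669921875), (134.8509979248047, 158.5366668701172), 10.620698928833008)
1.2 [ 8.07141101e-01 -5.90358570e-01 -4.06439033e-05 -1.80761337e-05]
```

View pics/top0.png

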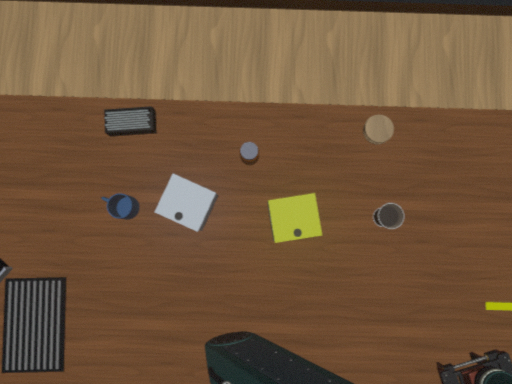

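View pics/side0.png

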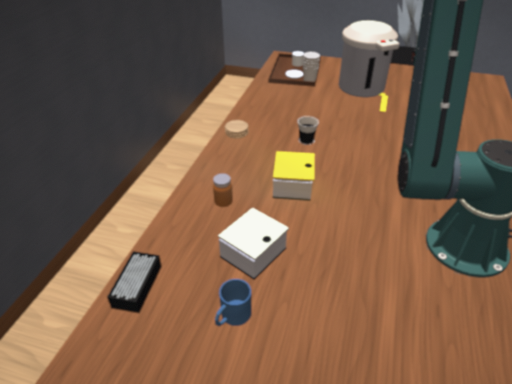

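Run:
```python
from h import *
c=capture("top");P=cloud(c)
m=silhouettes("top","yellow_lid")[0]["region"]
Q=P[m&(abs(P[...,2]-.094)<.006)]
b=cv2.boxPoints(cv2.minAreaRect((Q[:,:2]*1000).astype(np.float32)));print(b)
g=c["image"].max(2)
d=m&(cv2.erode(m.astype(np.uint8),np.ones((7,7)))>0)&(g<90)
print(d.sum(),P[d].mean(0) if d.any() else None)
```

```text
[[ 487.6138    -76.101364]
 [ 515.1304   -224.0555  ]
 [ 647.9889   -199.34645 ]
 [ 620.4723    -51.39232 ]]
31 [ 0.52147016 -0.14530089  0.09495301]
```

```bash
cat >> h.py <<'E'
from scipy.spatial.transform import Rotation as Rn
th=np.radians(10.62)
ex=np.array([np.cos(th),np.sin(th),0]);ey=np.array([-np.sin(th),np.cos(th),0]);ez=np.array([0,0,1.])
cen=np.array([.568,-.1373,0]);pad=cen-.0475*ex+.094*ez;hin=cen+.0675*ex+.086*ez
def ori(p,s,yaw=0):  # p: pitch below horizontal
    fx=Rn.from_rotvec(ez*yaw).apply(ex);fy=Rn.from_rotvec(ez*yaw).apply(ey)
    z=np.cos(p)*fx-np.sin(p)*ez;x=s*fy;y=np.cross(z,x)
    return Rn.from_matrix(np.stack([x,y,z],1)).as_quat()
def tcp(a,r,p):  # tip's upper corner at radius r, lid angle a
    C=hin-ex*r*np.cos(a)+ez*r*np.sin(a)
    return C-.010*(np.sin(p)*ex+np.cos(p)*ez)
E
python3 - <<'E'
from h import *
for s in(1,-1):
    q=inverse_kinematics(pad+.05*ez,ori(np.pi/2,s));print("press",s,None if q is None else np.round(q,2))
for s in(1,-1):
  for p in(0,.2,.4,.6,.8,1.0):
    L=[]
    for a in(.35,.8,1.2,1.5,1.7): 
        q=inverse_kinematics(tcp(a,.105,p),ori(p,s)); L.append(None if q is None else list(np.round(q,1)))
    print(s,p,L, inverse_kinematics(tcp(.35,.105,p)-.08*ex,ori(p,s)) is not None)
E
```

```text
press 1 [-0.4   0.36  1.73  0.    1.05 -2.16]
press -1 [-0.4   0.36  1.73  0.    1.05  0.98]
1 0 [None, None, None, [np.float64(-0.9), np.float64(1.0), np.float64(2.3), np.float64(2.1), np.float64(1.7), np.float64(1.3)], [np.float64(-0.8), np.float64(1.0), np.float64(2.3), np.float64(2.1), np.float64(1.7), np.float64(1.4)]] False
1 0.2 [None, None, None, [np.float64(-0.9), np.float64(0.8), np.float64(2.4), np.float64(2.1), np.float64(1.4), np.float64(1.5)], [np.float64(-0.8), np.float64(0.8), np.float64(2.3), np.float64(2.1), np.float64(1.4), np.float64(1.6)]] False
1 0.4 [None, None, [np.float64(-0.9), np.float64(0.6), np.float64(2.4), np.float64(2.0), np.float64(1.1), np.float64(1.7)], [np.float64(-0.8), np.float64(0.6), np.float64(2.3), np.float64(2.0), np.float64(1.0), np.float64(1.8)], [np.float64(-0.8), np.float64(0.6), np.float64(2.3), np.float64(2.1), np.float64(1.0), np.float64(1.8)]] False
1 0.6 [None, [np.float64(-0.9), np.float64(0.5), np.float64(2.3), np.float64(1.8), np.float64(0.8), np.float64(2.0)], [np.float64(-0.8), np.float64(0.4), np.float64(2.3), np.float64(1.8),
[... 2887 characters left out ...]
float64(1.3), np.float64(0.6), np.float64(-0.3)], [np.float64(-0.6), np.float64(0.3), np.float64(2.1), np.float64(1.3), np.float64(0.5), np.float64(-0.3)]] False
-1 1.0 [[np.float64(-0.7), np.float64(0.3), np.float64(2.2), np.float64(1.0), np.float64(0.5), np.float64(-0.2)], [np.float64(-0.6), np.float64(0.3), np.float64(2.1), np.float64(0.8), np.float64(0.6), np.float64(0.1)], [np.float64(-0.6), np.float64(0.2), np.float64(2.0), np.float64(0.7), np.float64(0.6), np.float64(0.2)], [np.float64(-0.5), np.float64(0.3), np.float64(1.9), np.float64(0.7), np.float64(0.6), np.float64(0.3)], [np.float64(-0.5), np.float64(0.3), np.float64(1.9), np.float64(0.7), np.float64(0.6), np.float64(0.4)]] True
```

Run:
```python
from h import *
for s in(1,-1):
 for yaw in(40,55,70,90):
  for p in(-.2,0,.2,.35,.5):
    o=ori(p,s,np.radians(yaw));z=Rn.from_quat(o).apply([0,0,1])
    L=[]
    for a in(.2,.35,.6,.9,1.2,1.5,1.75):
        q=inverse_kinematics(tcp(a,.105,0)-.01*ey,o);L.append(q)
    b=inverse_kinematics(tcp(.3,.105,0)-.01*ey-.12*z,o)
    print(s,yaw,p,''.join('.x'[q is not None] for q in L+[b]), [np.round(q,1).tolist() for q in (L[1],L[-1],b) if q is not None])
```

```text
1 40 -0.2 xxxxxxxx [[-1.1, 1.2, 1.8, 1.2, 1.8, 1.7], [-0.9, 1.1, 1.7, 1.4, 1.8, 1.9], [-1.3, 1.3, 1.6, 1.0, 1.9, 1.8]]
1 40 0 xxxxxxxx [[-1.1, 1.1, 1.8, 1.2, 1.7, 1.8], [-0.9, 1.0, 1.7, 1.4, 1.7, 2.0], [-1.3, 1.1, 1.7, 1.0, 1.8, 1.9]]
1 40 0.2 xxxxxxxx [[-1.1, 0.9, 1.9, 1.1, 1.5, 1.9], [-0.9, 0.8, 1.7, 1.3, 1.5, 2.1], [-1.3, 0.9, 1.8, 0.9, 1.6, 2.0]]
1 40 0.35 xxxxxxxx [[-1.1, 0.8, 1.9, 1.1, 1.4, 2.0], [-0.9, 0.7, 1.7, 1.2, 1.4, 2.2], [-1.3, 0.8, 1.8, 0.9, 1.6, 2.0]]
1 40 0.5 xxxxxxxx [[-1.0, 0.7, 1.9, 1.0, 1.3, 2.1], [-0.8, 0.6, 1.7, 1.1, 1.3, 2.4], [-1.2, 0.6, 1.8, 0.9, 1.5, 2.1]]
1 55 -0.2 xxxxxxxx [[-1.0, 1.2, 1.6, 1.1, 2.0, 1.9], [-0.9, 1.1, 1.5, 1.3, 2.0, 2.1], [-1.2, 1.3, 1.4, 1.0, 2.1, 2.0]]
1 55 0 xxxxxxxx [[-1.0, 1.1, 1.6, 1.0, 1.8, 1.9], [-0.9, 1.0, 1.5, 1.2, 1.8, 2.2], [-1.2, 1.1, 1.4, 0.9, 1.9, 2.0]]
1 55 0.2 xxxxxxxx [[-1.0, 1.0, 1.7, 1.0, 1.7, 2.0], [-0.9, 0.9, 1.5, 1.1, 1.7, 2.2], [-1.2, 1.0, 1.5, 0.8, 1.8, 2.1]]
1 55 0.35 xxxxxxxx [[-1.0, 0.9, 1.7, 0.9, 1.6, 2.1], [-0.8, 0.8, 1.5, 1.0, 1.6, 2.3], [-1.1, 0.8, 1.5, 0.8, 1.7, 2.1]]
1 55 0.5 xxxxxxxx [[-1.0, 0.8, 1.7, 0.
[... 2999 characters left out ...]
 1.5, 0.7, 1.6, -1.0], [-0.7, 0.8, 1.3, 0.8, 1.7, -0.8], [-1.0, 0.8, 1.3, 0.7, 1.8, -0.9]]
-1 90 -0.2 xxxxxxxx [[-0.8, 1.3, 1.1, 0.9, 2.3, -1.0], [-0.7, 1.3, 0.9, 1.2, 2.4, -0.7], [-0.9, 1.4, 0.8, 1.0, 2.5, -0.8]]
-1 90 0 xxxxxxxx [[-0.8, 1.2, 1.1, 0.8, 2.2, -1.0], [-0.7, 1.2, 0.9, 1.0, 2.3, -0.7], [-0.9, 1.3, 0.8, 0.8, 2.4, -0.9]]
-1 90 0.2 xxxxxxxx [[-0.8, 1.1, 1.2, 0.7, 2.1, -1.1], [-0.7, 1.1, 1.0, 0.9, 2.2, -0.8], [-0.9, 1.2, 0.9, 0.7, 2.3, -1.0]]
-1 90 0.35 xxxxxxxx [[-0.8, 1.0, 1.2, 0.6, 2.0, -1.1], [-0.7, 1.0, 1.0, 0.8, 2.1, -0.8], [-0.9, 1.1, 1.0, 0.6, 2.2, -1.0]]
-1 90 0.5 xxxxxxxx [[-0.8, 0.9, 1.3, 0.6, 1.9, -1.1], [-0.7, 0.9, 1.0, 0.7, 2.0, -0.8], [-0.8, 0.9, 1.0, 0.6, 2.1, -1.0]]
```

Run:
```python
from h import *
o=ori(np.pi/2,-1)
move_gripper(0.0)
move_ptp(pad+.04*ez,o)
f0=np.array(current_force())
print(current_clock(),f0,servo_line(pad-.003*ez,o,rate=.02,contact_N=2.0))
p=np.array(current_position());print(p,current_force()-f0)
print(servo_line(p-.0048*ez,o,rate=.01,contact_N=12))
print(current_position(),current_force()-f0)
sleep(.3);print(current_position(),current_force()-f0)
q=np.array(current_position())
servo_line(q+[0,0,.13],o,rate=.1)
print(current_clock(),current_force()-f0)
for n in("top","side"):
    c=capture(n);cv2.imwrite(f"pics/{n}1.png",c["image"])
```

```text
4.6333 [0.08014378 0.05165672 0.34704393] True
[ 0.5212715  -0.14608279  0.09412432] [ 0.82914281 -0.74331087  2.01445202]
False
[ 0.52106449 -0.14609632  0.08917252] [-0.78081796 -0.64245694  2.93154929]
[ 0.52112067 -0.14606273  0.08929763] [-1.06929586 -0.58255832  2.74666439]
8.7417 [ 0.16547598 -0.04595674 -0.94348611]
```

View pics/side1.png

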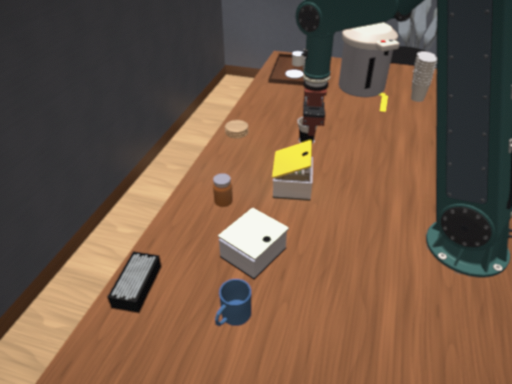

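View pics/top1.png

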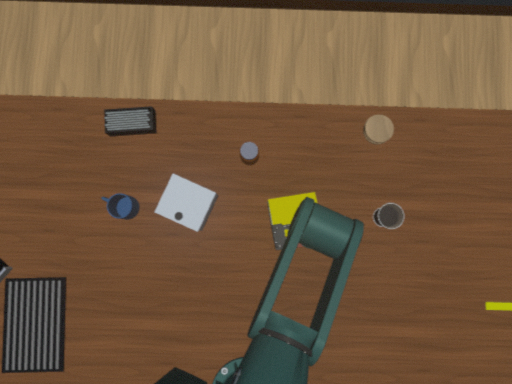

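Run:
```python
from h import *
o=ori(.15,-1,np.pi/4);d=Rn.from_quat(o).apply([0,0,1])
T=lambda a:tcp(a,.105,0)-.01*ey
pre=T(.3)-.14*d
p=np.array(current_position())
move_ptp(pre+.12*ez,o);print(current_clock(),current_joint_pos())
servo_line(pre,o,rate=.12)
f0=np.array(current_force())
print(servo_line(T(.3),o,rate=.1,contact_N=8),current_force()-f0,current_position()-T(.3))
print(current_clock())
for n in("top","side"):
    c=capture(n);cv2.imwrite(f"pics/{n}2.png",c["image"])
```

```text
10.575 [-1.27675751  0.7686069   1.65606391  0.93691658  1.86940698 -1.00519614]
False [0.63239506 0.487826   0.28613378] [-1.77102640e-05 -6.77391916e-04 -2.22186363e-06]
13.275
```

View pics/side2.png

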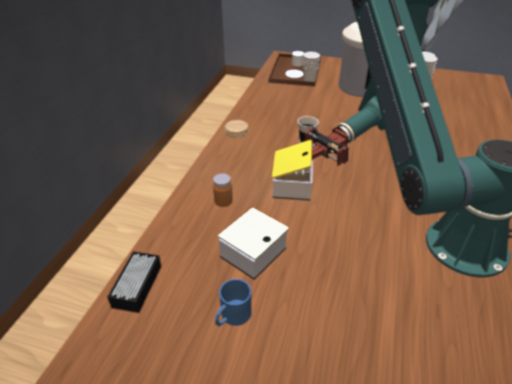

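View pics/top2.png

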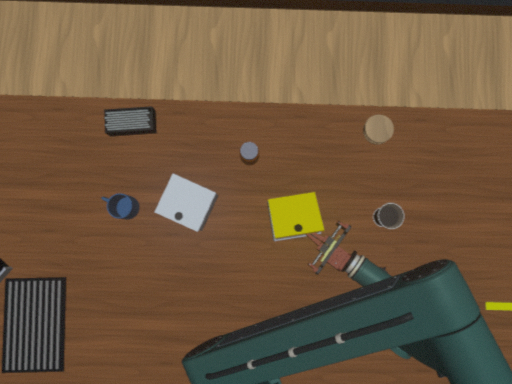

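Both views show the lid ajar (pad at top view (298,228)). The shut fingers are under its front-right part (321,238), clear of the cup at (390,215). Next is the swing.

```bash
cat >> h.py <<'E'
def lidangle(n):
    c=capture(n);P=cloud(c);m=silhouettes(n,"yellow_lid")
    if not m: return c,None
    Q=P[m[0]["region"]&(c["range_z"]>0)]-hin
    x=Q@-ex;z=Q[:,2];k=(np.hypot(x,z)>.06)&(np.hypot(x,z)<.15)&(abs(Q@ey)<.08)&(z>.02)
    return c,(m[0]["conf"],k.sum(),np.round(np.percentile(np.arctan2(z,x)[k],[10,50,90]),2)) if k.sum() else None
E
python3 - <<'E'
from h import *
o=ori(.15,-1,np.pi/4)
T=lambda a:tcp(a,.105,0)-.01*ey
f0=np.array(current_force())
for a in(.55,.8,1.05,1.25,1.42,1.55):
    hit=servo_line(T(a),o,rate=.07,contact_N=12)
    print(a,hit,np.round(current_force()-f0,2))
    if hit:break
print(current_clock())
for n in("top","side"):
    c,l=lidangle(n);print(l);cv2.imwrite(f"pics/{n}3.png",c["image"])
E
```

```text
0.55 False [ 0.24 -0.15 -0.76]
0.8 False [-0.15  1.21  0.32]
1.05 False [0.98 0.03 0.21]
1.25 False [0.04 0.33 0.36]
1.42 False [ 1.32 -0.48 -0.56]
1.55 False [0.57 1.05 1.24]
16.15
(0.69, np.int64(362), array([1.63, 1.64, 1.68]))
(0.81, np.int64(223), array([1.57, 1.67, 1.72]))
```

View pics/side3.png

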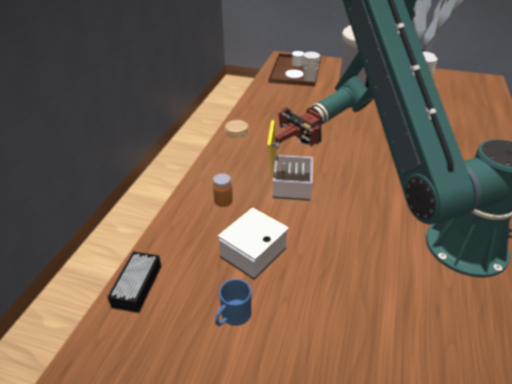

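View pics/top3.png

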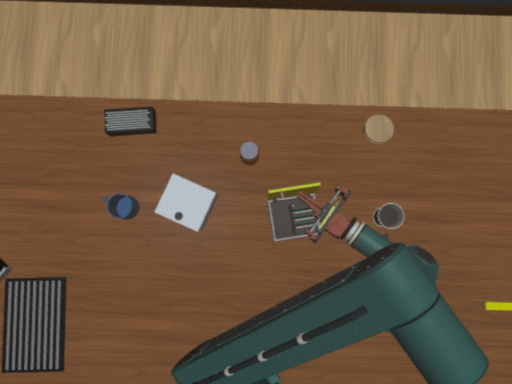

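Run:
```python
from h import *
o=ori(.15,-1,np.pi/4);d=Rn.from_quat(o).apply([0,0,1])
T=lambda a:tcp(a,.105,0)-.01*ey
print(servo_line(T(1.68),o,rate=.05,contact_N=12))
print(lidangle("side")[1])
sleep(.3)
p=np.array(current_position())
servo_line(p-.06*ex+.0*ez,o,rate=.08)
print(lidangle("side")[1])
servo_line(np.array(current_position())-.12*d+.08*ez,o,rate=.15)
sleep(1.5)
print(current_clock())
for n in("top","side"):
    c,l=lidangle(n);print(l);cv2.imwrite(f"pics/{n}4.png",c["image"])
    for q in["white_pad","mug","cup","jar"]:
        r=spot_in(n,q)[:1];print(q,[(np.round(x["xy"]),round(x["conf"],2),np.round(px2w(c,*x["xy"]),3)) for x in r])
```

```text
False
(0.68, np.int64(288), array([1.8 , 1.85, 1.88]))
(0.81, np.int64(282), array([1.82, 1.87, 1.9 ]))
20.85
(0.61, np.int64(630), array([1.83, 1.85, 1.88]))
white_pad [(array([182., 200.]), 0.63, array([0.612, 0.219, 0.093]))]
mug [(array([122., 206.]), 0.73, array([0.592, 0.437, 0.002]))]
cup []
jar [(array([250., 153.]), 0.89, array([0.766, 0.012, 0.105]))]
(0.79, np.int64(313), array([1.85, 1.87, 1.91]))
white_pad [(array([252., 233.]), 0.83, array([0.608, 0.22 , 0.092]))]
mug [(array([231., 307.]), 0.65, array([0.588, 0.459, 0.077]))]
cup [(array([308., 130.]), 0.88, array([ 0.574, -0.402,  0.07 ]))]
jar [(array([226., 192.]), 0.75, array([0.753, 0.043, 0.065]))]
```

View pics/side4.png

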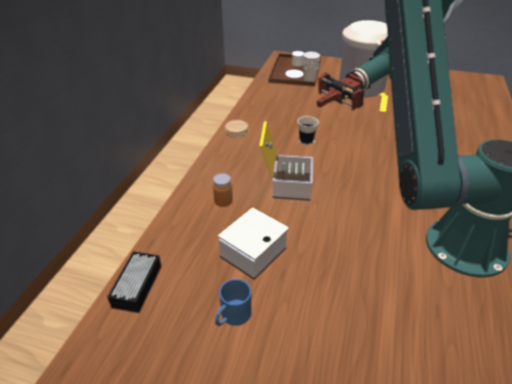

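View pics/top4.png

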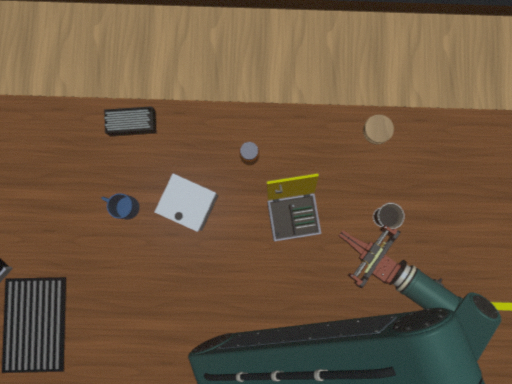

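The lid leans open at side view (265,148) and top view (293,187), about 1.85 rad. The cup at (390,215), jar, mug and white caddy are where they were, and the gripper is clear.

```bash
python3 -c "
from bench import *
print(current_force());close_job()"
```

```text
[-0.3497873   0.49765182  0.55785676]
the job is handed in; nothing more can be done
```

The yellow caddy is open: its lid rests at the open stop by itself, and I handed the job in at about 21 s on the robot's clock, inside the 45 s limit.

**What I did:** I pressed the pad straight down with the shut fingertips. Contact came at 94 mm, and I pushed about 5 mm with roughly 3 N. The catch let go and the lid sprang ajar. I then slid the fingers under the lid from the front right, pushed it up and over its hinge, and backed the arm away.

**Last checks:**
- **Lid angle:** about 1.85 rad from the top camera and 1.87 from the side, with the robot clear and touching nothing.
- **Force on the tool:** below about 1 N when I handed in, which is within the sensor noise.
- **White caddy, mug and jar:** the white caddy still looked shut. The networks found its pad, the mug and the jar where they had been, within their usual scatter of about 1 cm.
- **Cup:** the network missed it in the last top picture. The side camera found it about 1 cm from its first position, and in the top picture I saw it at the same pixels as before.

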